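# Make up two sampling kits

### The job

Make up the two sampling kits in the white kit trays from the stock lying between them: the narrow tray takes the forceps and one vial; the broad tray takes the marker pen, the tube box and the other vial. Lay the forceps and the pen each centred along and between the posts of the pair of black rests in its tray, stand the tube box flat inside the rectangular curb and a vial upright inside each ring. Do not push the roll of tape out of its place.

Things in the scene. Friction and masses are not known exactly. Their poses are not given: they have to be found in the camera images.
- narrow_tray: narrow white tray 212 (x) x 70 mm, fixed; origin: centre of its underside. Floor 4 mm, rim 10 mm above the bench. Two black rests at x -72 and +12 mm carry a tool along x, centred at x -30, y 0: seats 14 mm above the bench, posts to 22 mm, 34 mm between posts in y, finger room between the rests. Dark grey vial ring, 44 mm inside, top 9 mm above the bench, centred at x +76, y 0.
- broad_tray: broad white tray 164 (x) x 148 mm, fixed; origin: centre of its underside. Floor 4 mm, rim 10 mm high. Two black rests at x -42 and +42 mm carry a pen along x, centred at x 0, y -46: seats 14 mm above the bench, posts 22 mm, 34 mm between posts. Dark grey curb 69 (x) x 57 mm inside, top 9 mm high, centred at x -36, y +34, for the box (53 mm side along x). Vial ring, 44 mm inside, centred at x +42, y +34.
- vial_a_mid (a point): screw-cap sample vial with a white cap, standing upright: glass body 27 mm across up to 37 mm, cap 22 mm across from 40 to 53 mm; the point is on its axis half-way up, 26.5 mm above its underside; z is its axis. The two vials are alike and either may go in either kit.
- vial_b_mid (a point): screw-cap sample vial with a white cap, standing upright: glass body 27 mm across up to 37 mm, cap 22 mm across from 40 to 53 mm; the point is on its axis half-way up, 26.5 mm above its underside; z is its axis. The two vials are alike and either may go in either kit.
- tube_box_mid (a point): small storage box for micro tubes, dark body with a red lid, 41 (its x) by 53 (its y) by 42 mm high, 0.1 kg, standing on the bench; the point is its centre, 21 mm above its underside; hold it in its upper half so that the fingers stay above the curb
- forceps_mid (a point): steel forceps lying flat, 132 mm long along its own y, 18 mm wide (x) at the middle, 9 mm high; the point is its centre, 4.5 mm above the surface it lies on; grip across the width
- marker_mid (a point): thick white marker pen with a black cap and a clip, lying down, 135 mm long along its own y, 17 mm wide (x), 16 mm high; the point is on its axis at mid-length, 8 mm above the surface it lies on; grip across the width. (The thin ballpoint farther back is not part of the job.)
- tape_roll_mid (a point): yellow roll of label tape lying flat among the stock, 66 mm across, 25 mm high, loose; the point is its centre, 12.5 mm above the bench; not part of the job, it stays where it is
Not all that is in view belongs to the job. What is shaped like the part that bears vial_a_mid but purple is not meant.

How it is judged:
By the outcome, as a careful person would: the job done as asked, in the order asked, and still so for the second after the job is handed in, with the robot touching nothing.
It also fails if it takes over 109 s, if anything falls off the work surface, if the arm or the gripper's body presses on something with over 40 N, if the wrist force passes 120 N, or if a joint passes its speed limit or range.

### The arm

A 6-joint arm with a two-finger parallel gripper is mounted at the origin on a cart in front of the work surface, level with it; the furniture and walls round the work are solid. World frame = base frame: x ahead of the robot, y to its left, z up, the work surface at z = 0. Lengths are in m, angles in rad, forces in N, time in s.
With the tool pointing down it reaches from about 0.425 to 0.925 m from the base axis. Payload 12.5 kg.
Tool frame: the origin (TCP) lies on the centre line of the jaws, within the pads' length; the fingertips stand manip.tip_reach ahead of it and the grasp point (between the pads) lies 8 mm behind it (manip.tip_reach is the distance from the TCP to the fingertips, in m); x points along the fingers, y is the direction in which the jaws open and shut, and the axes are right-handed (so a half turn about x gives the same grasp; the last joint's range is limited). The gripper opens to 85 mm and grips with 20 to 120 N. Pads are 22 mm wide; open, the fingers measure 114 mm over their backs; the gripper's body (76 mm by 85 mm) begins 54 mm behind the grasp point. The pads swing forward as they close: fully open they stand 13 mm farther back than shut.
Start: joints at [-1.367, 0.491, 1.559, -0, 1.092, -0.106], TCP at [0.191, -0.595, 0.242] pointing down, gripper open.
Joint ranges: [-3.1, 3.1], [-0.84, 2.19], [0.05, 2.79], [-1.13, 4.28], [0.06, 2.93], [-2.69, 2.69]. Speed limits (rad/s): [2.22, 2.22, 2.79, 3.14, 3.14, 3.14].

### API

Orientations are given as a 3x3 rotation matrix whose columns are the frame's x, y, z axes.
In Python, from plant import manip gives the robot as it stands. The module is installed in compiled form; this text tells all that it offers.
- The arm moves only by the shell command python3 -m handwheel 'ROWS' [OPENING] [FORCE]. ROWS is a JSON object of lists of equal length, an entry for each row: "offset": the shift along the world's x, y, z in m, a list of three; "yaw": the turn about the world's z in rad. In form: {"offset": [[tx, ty, tz], ...], "yaw": [yaw, ...]}. A call has 1 to 12 rows; each row shifts and turns the commanded pose from where the row before left it; what a row does not reach is not made up. A row lasts 1/10 s, in which the tool goes at most 50 mm and 8.59 degrees, less where a joint would pass 70% of its speed; a pose out of reach is approached as far as the arm can. A call is refused whole if a number of a shift passes 0.05 or a number of a turn 0.15, either way. A call with a gripper value outside its range is refused whole. OPENING is the opening, from 0 (shut) to 1 (fully open), set as the call begins (- or left out, the last holds). The fingers move at their own pace and stop on an object; FORCE is the grip in N (left out, the last holds). Time passes only in rows, so rows that do not move let the fingers close. It gives the time, the measured TCP pose, the force and the opening at its end, in the units of the state.
- manip.observe(): the state, without advancing time (a new reading comes with each control period).
- manip.camera(name): name is "scene" or "top"; returns a dict with "color" (480x640x3 uint8, blue, green, red), "range_z" (480x640 float32, m along the optical axis (not along the pixel's ray), 0 where there is no reading), "vfov" (degrees; the focal length in pixels is half the picture's height over the tangent of half this angle, whatever the lens; pixels are square), "cx", "cy" (the principal point, pixels), "view" (4x4, takes a point from world to camera coordinates). Camera axes: x right, y down, z forward; pixel columns grow to the right and rows downward; lengths in m; the calibration is good to about 2 mm. A picture is of the moment at which its call begins.
- manip.job_done(): hands the job in, once; it reports no verdict.
The state is a dict: "t": time; "qpos": joint angles; "qvel": joint speeds; "joint_torque": joint torques, N m; "eef_pos": TCP position; "eef_rot": TCP orientation; "ft_force": force on the tool from outside, world axes, zero at the start; "ft_torque": the same for the moment, N m; "opening": finger opening in m.
Only numpy, scipy, OpenCV 4.12 (cv2) and the standard library are available. Lean on these libraries where they do the work, as an engineer would, in place of code of your own. Each camera call takes 0.05 s, during which the arm holds its last target. There are 200 camera calls.

## Working session

There is one attempt and no reset: what is moved stays moved. The work goes in short steps, Python scripts to look and compute and a shell command to move; the robot and the scene stay as the last step left them, time stands still between calls to the robot, and variables do not carry over. Pictures are saved under pics/ and viewed, about 12 in all and at most 16, crops included, and the job is handed in when it is done.

```bash
mkdir -p pics; cat > h.py <<'E'
import numpy as np, cv2
from plant import manip
def shot(n,name):
    c=manip.camera(n); np.savez('pics/'+name+'.npz',**{k:np.array(v) for k,v in c.items()}); cv2.imwrite('pics/'+name+'.png',c['color']); return c
def load(name): return dict(np.load('pics/'+name+'.npz'))
def w(c,u,v,z=None):
    "pixel -> world; on plane z if given else by depth"
    f=240/np.tan(np.radians(float(c['vfov']))/2); V=c['view']; R=V[:3,:3]; t=V[:3,3]
    d=np.array([(u-c['cx'])/f,(v-c['cy'])/f,1.]); o=-R.T@t; D=R.T@d
    s=(z-o[2])/D[2] if z is not None else float(c['range_z'][int(round(v)),int(round(u))])
    return o+s*D
def px(c,p):
    f=240/np.tan(np.radians(float(c['vfov']))/2); q=c['view'][:3,:3]@np.array(p)+c['view'][:3,3]
    return q[:2]/q[2]*f+[c['cx'],c['cy']]
E
python3 - <<'E'
from h import *
for n in('scene','top'):
    c=shot(n,n+'0'); print(c['vfov'],c['cx'],c['cy'],c['view'].round(3).tolist())
s=manip.observe(); print(s, manip.tip_reach)
E
```

```text
52.40068177738519 325.9295508023848 243.87820620958672 [[-0.723, -0.691, -0.006, 0.374], [-0.484, 0.513, -0.709, 0.295], [0.493, -0.51, -0.705, 0.659], [0.0, 0.0, 0.0, 1.0]]
44.66064987277228 325.7893500096294 236.6512360064739 [[0.022, -1.0, -0.013, 0.008], [-0.986, -0.02, -0.166, 0.517], [0.166, 0.017, -0.986, 1.241], [0.0, 0.0, 0.0, 1.0]]
{'t': 0.1, 'qpos': array([-1.36655880e+00,  4.91472852e-01,  1.55941724e+00, -1.01299258e-05,
        1.09171296e+00, -1.05617862e-01]), 'qvel': array([-0.00027927, -0.00049844, -0.00159794, -0.00050776,  0.00196018,
       -0.00054796]), 'joint_torque': array([ 2.79180698e-03, -6.19449234e+01, -2.62026662e+01, -3.10072573e-05,
        2.90112992e-03, -1.86637999e-05]), 'eef_pos': array([ 0.19054257, -0.59503087,  0.2417927 ]), 'eef_rot': array([[-2.13731996e-04,  3.04925257e-01, -9.52376261e-01],
       [ 9.87573768e-04, -9.52375754e-01, -3.04925316e-01],
       [-9.99999490e-01, -1.00571411e-03, -9.75830147e-05]]), 'ft_force': array([0.67143452, 0.56626587, 0.50424716]), 'ft_torque': array([0.04588125, 0.01873477, 0.02061327]), 'opening': 0.08517494777184333} 0.011
```

View pics/top0.png

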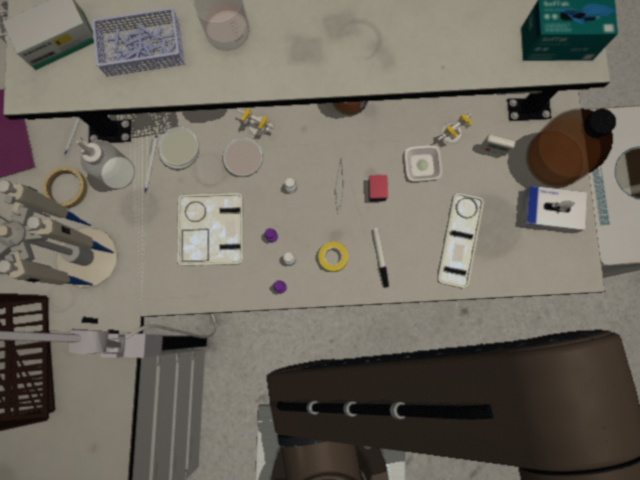

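View pics/scene0.png

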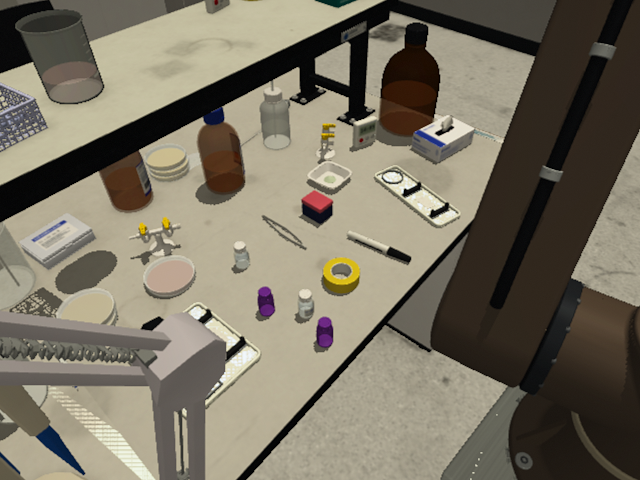

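```bash
python3 - <<'E'
from h import *
c=load('top0'); im=c['color']
for n,(a,b) in {'L':(170,330),'R':(325,485)}.items():
    cr=cv2.resize(im[170:290,a:b],None,fx=5,fy=5,interpolation=cv2.INTER_CUBIC)
    for k in range(0,160,20): cv2.putText(cr,str(a+k),(k*5,10),0,.4,(0,0,255)); cv2.line(cr,(k*5,12),(k*5,18),(0,0,255))
    for k in range(0,120,20): cv2.putText(cr,str(170+k),(0,k*5+4),0,.4,(0,0,255))
    cv2.imwrite(f'pics/top0{n}.png',cr)
for u,v in[(290,185),(289,259),(378,182),(378,230),(333,245),(209,240),(455,250),(300,100),(300,112),(300,130),(340,160)]: print(u,v,w(c,u,v).round(4))
E
```

```text
290 185 [0.6298 0.1008 0.0504]
289 259 [0.4638 0.0973 0.0538]
378 182 [ 0.6415 -0.0946  0.0459]
378 230 [ 0.5397 -0.0982  0.0088]
333 245 [0.501  0.0027 0.0238]
209 240 [0.5098 0.2844 0.0042]
455 250 [ 0.4983 -0.2719  0.0043]
300 100 [0.7238 0.0671 0.303 ]
300 112 [ 0.8214  0.0873 -0.0022]
300 130 [ 0.7764  0.0859 -0.001 ]
340 160 [ 0.7044 -0.0094  0.0013]
```

View pics/top0L.png

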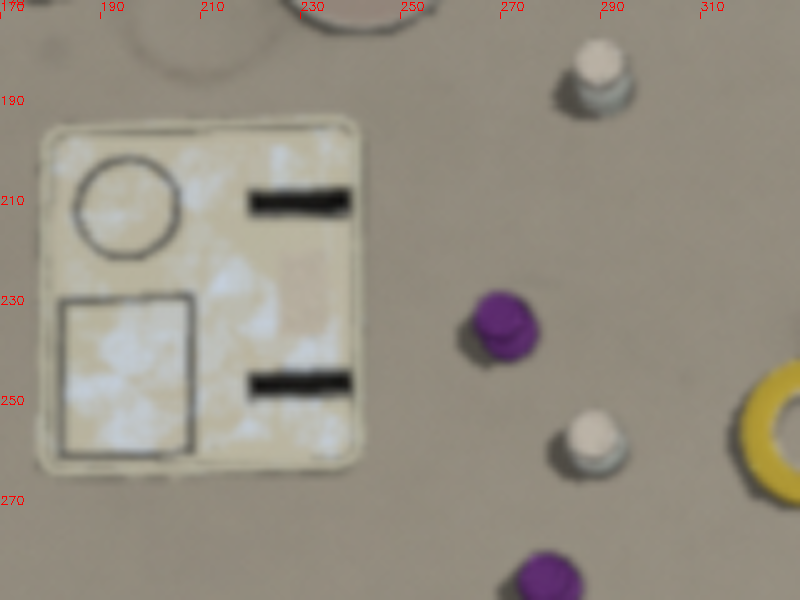

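View pics/top0R.png

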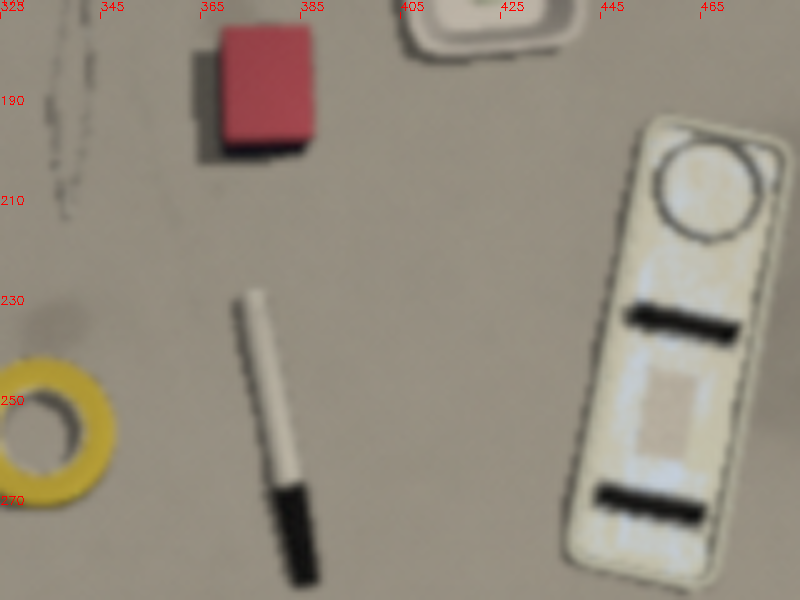

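```bash
cat >m.py <<'E'
from h import *
c=load('top0')
def L(x,y,z): return w(c,170+x/5-.4,170+y/5-.4,z)
def R(x,y,z): return w(c,325+x/5-.4,170+y/5-.4,z)
def pr(n,p): print(n,np.round(p,4))
pr('vfar',L(599,61,.053)); pr('vnear',L(593,432,.053))
b=[L(127,208,.009),L(127,376,.009),L(300,202,.02),L(300,384,.02)]
loc=[(.042,.034),(-.036,.034),(.042,-.046),(-.042,-.046)]
n=[R(708,190,.009),R(682,323,.02),R(650,505,.02)]; ln=[(.076,0),(.012,0),(-.072,0)]
for nm,P,l in(('broad',b,loc),('narrow',n,ln)):
    P=np.array(P)[:,:2]; l=np.array(l); pc=P-P.mean(0); lc=l-l.mean(0)
    yaw=np.arctan2((lc[:,0]*pc[:,1]-lc[:,1]*pc[:,0]).sum(),(lc*pc).sum()); C,S=np.cos(yaw),np.sin(yaw); A=np.array([[C,-S],[S,C]])
    o=P.mean(0)-A@l.mean(0); pr(nm,[*o,yaw]); print('res',(P-o-l@A.T).round(4).tolist())
    for q in(l.tolist()+([[0,-.046]] if nm=='broad' else [[-.03,0]])): pr(q,o+A@q)
B=[R(*p,.042) for p in((222,27),(310,27),(314,138),(222,138))]; pr('box',np.mean(B,0)); print(np.round(B,4).tolist())
a,e=R(253,290,.010),R(306,585,.010); pr('pen',(a+e)/2); pr('ends',[a,e]); pr('pendir',np.degrees(np.arctan2(*(a-e)[[1,0]])))
pr('tape',R(40,432,.025))
E
python3 m.py; python3 - <<'E'
from h import *
c=load('top0');cv2.imwrite('pics/fc.png',cv2.resize(c['color'][150:222,310:370],None,fx=8,fy=8,interpolation=cv2.INTER_CUBIC))
E
```

```text
vfar [0.6364 0.1022 0.053 ]
vnear [0.4704 0.0993 0.053 ]
broad [0.534  0.2823 0.0409]
res [[0.0003, 0.0011], [0.0008, -0.0004], [-0.0009, 0.0], [-0.0002, -0.0007]]
[0.042, 0.034] [0.5745 0.318 ]
[-0.036, 0.034] [0.4966 0.3148]
[0.042, -0.046] [0.5778 0.2381]
[-0.042, -0.046] [0.4939 0.2346]
[0, -0.046] [0.5358 0.2364]
narrow [ 0.5205 -0.2814 -0.2058]
res [[0.0005, -0.0008], [-0.0004, 0.0013], [-0.0001, -0.0005]]
[0.076, 0.0] [ 0.5949 -0.2969]
[0.012, 0.0] [ 0.5322 -0.2838]
[-0.072, 0.0] [ 0.45   -0.2667]
[-0.03, 0] [ 0.4911 -0.2752]
box [ 0.6332 -0.095   0.042 ]
[[0.6583, -0.0747, 0.042], [0.6591, -0.114, 0.042], [0.6082, -0.116, 0.042], [0.6074, -0.0752, 0.042]]
pen [ 0.4785 -0.104   0.01  ]
ends [[ 0.5449 -0.0917  0.01  ]
 [ 0.4121 -0.1164  0.01  ]]
pendir 10.5111
tape [0.4762 0.0031 0.025 ]
```

View pics/fc.png

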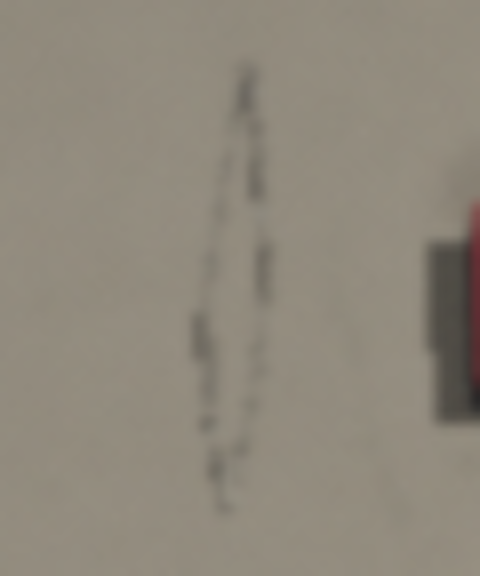

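```bash
python3 - <<'E'
from h import *
c=load('top0'); F=lambda x,y:w(c,310+x/8-.44,150+y/8-.44,.0045)
a,b=F(246,62),F(224,512); print(a,b,(a+b)/2,F(234,287),np.degrees(np.arctan2(a[1]-b[1],a[0]-b[0])),np.linalg.norm(a-b))
print(w(c,271,235,.04),w(c,279,286,.04))
for u,v in[(80,340),(110,340),(150,345),(195,320),(50,340),(100,255),(50,200),(110,170),(242,155),(423,163),(300,106),(257,115)]: print(u,v,w(c,u,v).round(3))
E
```

```text
[ 0.70990591 -0.00995043  0.0045    ] [ 0.57671079 -0.00611968  0.0045    ] [ 0.64330835 -0.00803506  0.0045    ] [ 0.64275709 -0.00773213  0.0045    ] -1.6473994822136773 0.13325019728779752
[0.5180707  0.13994308 0.04      ] [0.40593387 0.11824168 0.04      ]
80 340 [0.287 0.384 0.41 ]
110 340 [0.286 0.401 0.244]
150 345 [ 0.272  0.411 -0.026]
195 320 [ 0.348  0.52  -0.904]
50 340 [0.287 0.412 0.447]
100 255 [0.468 0.524 0.019]
50 200 [0.54  0.532 0.251]
110 170 [0.638 0.479 0.115]
242 155 [0.707 0.216 0.019]
423 163 [ 0.699 -0.201  0.007]
300 106 [0.833 0.087 0.006]
257 115 [0.811 0.188 0.001]
```

```bash
python3 -m handwheel '{"offset":[[0.02,0.03,0],[0.02,0.03,0],[0.02,0.03,0],[0.02,0.03,0],[0.02,0.03,0],[0.02,0.03,0],[0.02,0.03,0],[0.02,0.03,0],[0.02,0.03,0],[0.02,0.03,0]],"yaw":[0,0,0,0,0,0,0,0,0,0]}' 0.5 40; python3 -c "
from plant import manip;print(manip.tip_reach)"
```

```text
t: 1.1
eef_pos: [0.3911, -0.2939, 0.2422]
eef_rot: [[-0.0, 0.305, -0.952], [0.0, -0.952, -0.305], [-1.0, -0.0, 0.0]]
ft_force: [0.4, 0.4, 0.6]
opening: 0.0431
0.011
```

```bash
python3 -m handwheel '{"offset":[[0.028,0.0318,-0.015],[0.028,0.0318,-0.015],[0.028,0.0318,-0.015],[0.028,0.0318,-0.015],[0.028,0.0318,-0.015],[0.028,0.0318,-0.015],[0.028,0.0318,-0.015],[0.028,0.0318,-0.015],[0.028,0.0318,-0.015],[0,0,0],[0,0,0]],"yaw":[-0.0377,-0.0377,-0.0377,-0.0377,-0.0377,-0.0377,-0.0377,-0.0377,-0.0377,0,0]}' 0.5 40; python3 -c "
from h import *
c=shot('top','a1'); s=shot('scene','a1s'); a=cv2.resize(c['color'][130:230,280:400],(480,400)); b=s['color'][150:310,170:380]; b=cv2.resize(b,(525,400))
cv2.imwrite('pics/a1x.png',cv2.resize(np.hstack([a,b]),(800,318)))"
```

```text
t: 2.2
eef_pos: [0.6423, -0.0083, 0.1063]
eef_rot: [[-0.002, -0.028, -1.0], [0.0, -1.0, 0.028], [-1.0, 0.0, 0.002]]
ft_force: [0.0, 0.2, -0.1]
opening: 0.0423
```

View pics/a1x.png

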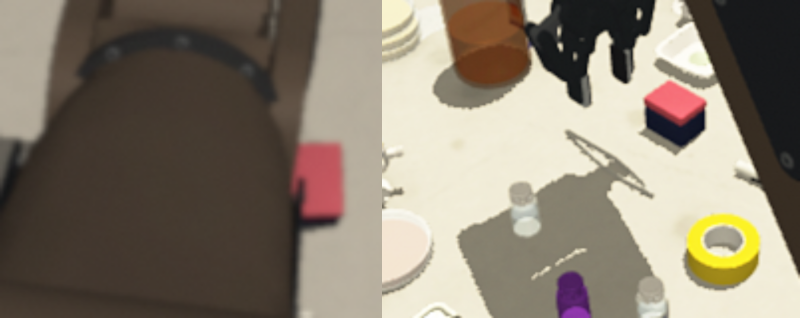

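```bash
python3 -m handwheel '{"offset":[[0,0,-0.03],[0,0,-0.03],[0,0,-0.02],[0,0,-0.01],[0,0,0]],"yaw":[0,0,0,0,0]}' 0.5 40; python3 -c "
from h import *
s=shot('scene','a2s'); cv2.imwrite('pics/a2x.png',cv2.resize(s['color'][180:280,240:365],(750,600),interpolation=cv2.INTER_CUBIC))"
```

```text
t: 2.8
eef_pos: [0.642, -0.0099, 0.0168]
eef_rot: [[-0.001, -0.031, -1.0], [0.0, -1.0, 0.031], [-1.0, -0.0, 0.001]]
ft_force: [-0.8, 0.3, -0.3]
opening: 0.0426
```

View pics/a2x.png

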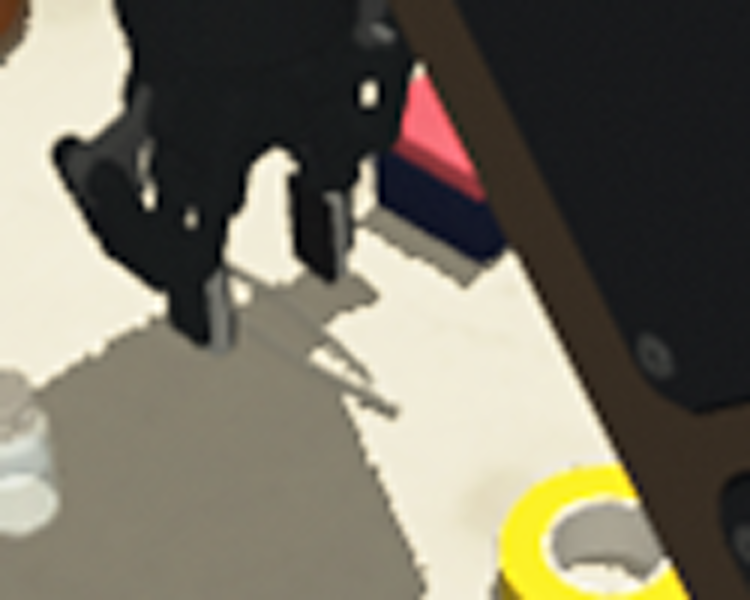

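```bash
python3 -m handwheel '{"offset":[[0,0.001,-0.003],[0,0,0],[0,0,0]],"yaw":[0,0,0]}' 0.5 40;python3 -m handwheel '{"offset":[[0,0,0],[0,0,0],[0,0,0],[0,0,0],[0,0,0],[0,0,0]],"yaw":[0,0,0,0,0,0]}' 0 40
```

```text
t: 3.15
eef_pos: [0.6428, -0.008, 0.0151]
eef_rot: [[0.001, -0.029, -1.0], [-0.0, -1.0, 0.029], [-1.0, 0.0, -0.001]]
ft_force: [-1.0, 0.7, 0.3]
opening: 0.0429
t: 3.75
eef_pos: [0.6427, -0.008, 0.0148]
eef_rot: [[0.0, -0.029, -1.0], [-0.0, -1.0, 0.029], [-1.0, 0.0, -0.0]]
ft_force: [-1.3, 0.3, 5.8]
opening: 0.0161
```

```bash
python3 -m handwheel '{"offset":[[0,0,0.02],[0,0,0.03],[0,0,0.03],[-0.019,-0.0334,0.02],[-0.019,-0.0334,0],[-0.019,-0.0334,0],[-0.019,-0.0334,0],[-0.019,-0.0334,0],[-0.019,-0.0334,0],[-0.019,-0.0334,0],[-0.019,-0.0334,0],[0,0,0]],"yaw":[0,0,0,-0.0221,-0.0221,-0.0221,-0.0221,-0.0221,-0.0221,-0.0221,-0.0221,0]}' 0 40; python3 -c "
from h import *
c=shot('top','b1'); s=shot('scene','b1s'); a=cv2.resize(c['color'][180:300,400:500],(400,480)); b=s['color'][140:260,340:490]; b=cv2.resize(b,(600,480))
cv2.imwrite('pics/b1x.png',cv2.resize(np.hstack([a,b]),(800,384)))"
```

```text
t: 4.95
eef_pos: [0.4888, -0.2785, 0.1143]
eef_rot: [[-0.0, -0.209, -0.978], [-0.001, -0.978, 0.209], [-1.0, 0.001, -0.0]]
ft_force: [1.5, 0.9, -0.7]
opening: 0.016
```

View pics/b1x.png

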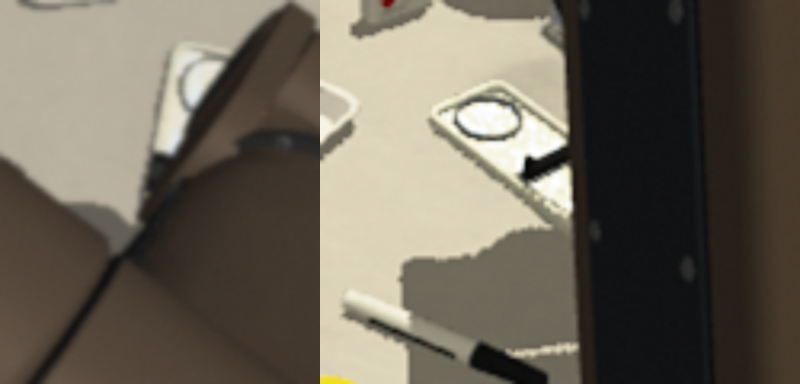

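```bash
python3 -m handwheel '{"offset":[[0,0,-0.03],[0,0,-0.03],[0,0,-0.015],[0,0,0],[0,0,0],[0,0,0]],"yaw":[0,0,0,0,0,0]}' 0 40; python3 -m handwheel '{"offset":[[0,0,0]],"yaw":[0]}'
```

```text
t: 5.65
eef_pos: [0.4913, -0.275, 0.0403]
eef_rot: [[0.001, -0.204, -0.979], [-0.001, -0.979, 0.204], [-1.0, 0.001, -0.001]]
ft_force: [0.3, -0.3, 0.7]
opening: 0.0159
t: 5.75
eef_pos: [0.4911, -0.2753, 0.0403]
eef_rot: [[0.001, -0.204, -0.979], [-0.001, -0.979, 0.204], [-1.0, 0.001, -0.001]]
ft_force: [0.0, 0.4, -0.2]
opening: 0.0161
```

```bash
python3 -m handwheel '{"offset":[[0,0,-0.006],[0,0,-0.004],[0,0,0],[0,0,0]],"yaw":[0,0,0,0]}' 0 40; python3 -m handwheel '{"offset":[[0,0,-0.001],[0,0,0]],"yaw":[0,0]}'
```

```text
t: 6.15
eef_pos: [0.4905, -0.2753, 0.0292]
eef_rot: [[-0.0, -0.205, -0.979], [0.0, -0.979, 0.205], [-1.0, -0.0, 0.0]]
ft_force: [-0.1, 0.2, -0.2]
opening: 0.016
t: 6.35
eef_pos: [0.4905, -0.2753, 0.0288]
eef_rot: [[0.0, -0.205, -0.979], [-0.0, -0.979, 0.205], [-1.0, 0.0, -0.0]]
ft_force: [-1.6, 1.3, 6.0]
opening: 0.0156
```

```bash
python3 -m handwheel '{"offset":[[0,0,0],[0,0,0],[0,0,0],[0,0,0.02],[0,0,0.04],[0,0,0.04],[0.015,0.038,0],[0.015,0.038,0],[0.015,0.038,0],[0.015,0.038,0],[0.015,0.038,0],[0.015,0.038,0]],"yaw":[0,0,0,0,0,0,0.03,0.03,0.03,0.03,0.03,0.03]}' 0.4; python3 -c "
from h import *
c=shot('top','c1'); s=shot('scene','c1s'); a=cv2.resize(c['color'][185:295,425:500],(300,440)); b=s['color'][150:240,360:470]; b=cv2.resize(b,(500,440))
cv2.imwrite('pics/c1x.png',np.hstack([a,b]))"
```

```text
t: 7.55
eef_pos: [0.5809, -0.0456, 0.1283]
eef_rot: [[-0.0, -0.025, -1.0], [-0.0, -1.0, 0.025], [-1.0, 0.0, 0.0]]
ft_force: [0.2, -1.0, -0.4]
opening: 0.0341
```

View pics/c1x.png

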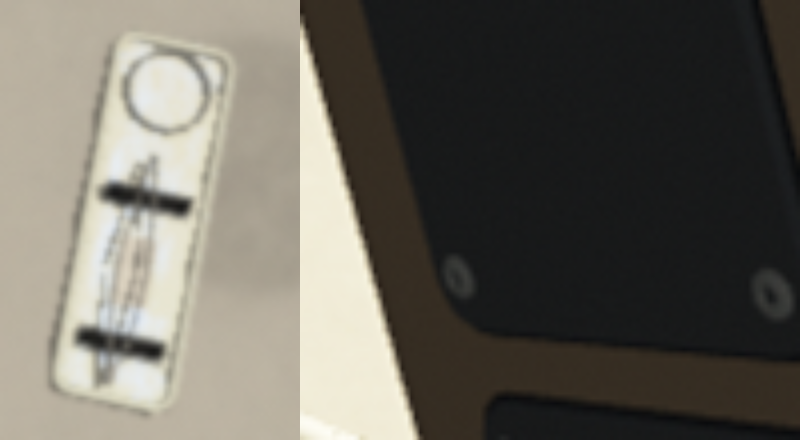

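```bash
python3 -c "
from h import *
c=load('c1'); cv2.imwrite('pics/c1y.png',cv2.resize(c['color'][205:285,430:490],None,fx=7.5,fy=7.5,interpolation=cv2.INTER_CUBIC))"
```

```text
(no output)
```

View pics/c1y.png

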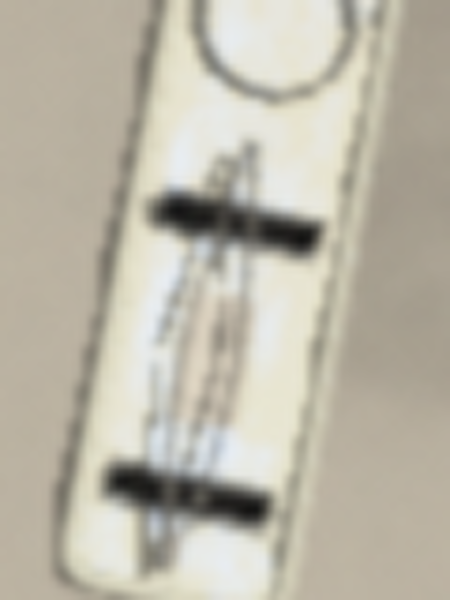

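```bash
python3 -m handwheel '{"offset":[[0.0112,0.03,0],[0.0112,0.03,0],[0.0112,0.03,0],[0.0112,0.03,0],[0.0112,0.03,0],[0,0,0],[0,0,0],[0,0,0]],"yaw":[0,0,0,0,0,0,0,0]}' 0.55; python3 -c "
from h import *
s=shot('scene','d1s'); cv2.imwrite('pics/d1.png',cv2.resize(s['color'][180:290,180:320],(764,600)))"
```

```text
t: 8.45
eef_pos: [0.6362, 0.1017, 0.1281]
eef_rot: [[-0.001, -0.027, -1.0], [-0.0, -1.0, 0.027], [-1.0, 0.0, 0.001]]
ft_force: [0.1, -0.4, -0.3]
opening: 0.0467
```

View pics/d1.png

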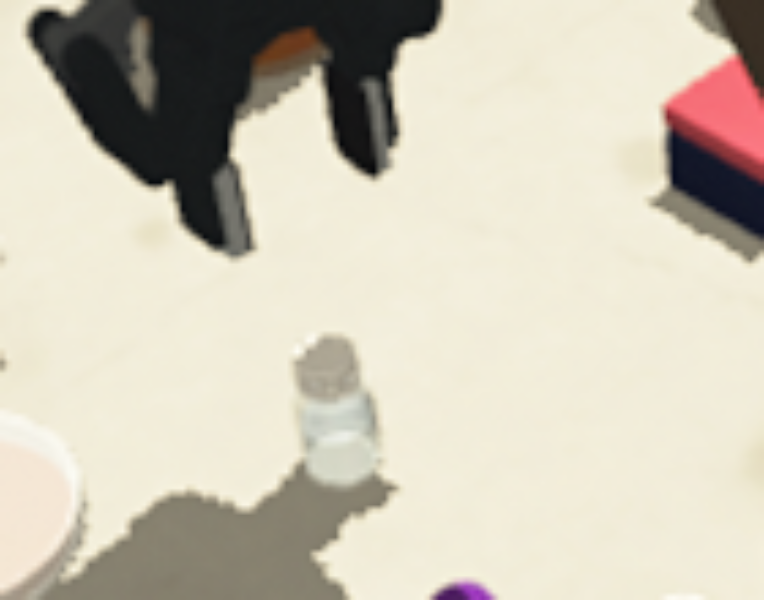

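White-capped clear vial below the open jaws; descend and grip.

```bash
python3 -m handwheel '{"offset":[[0,0,-0.03],[0,0,-0.03],[0,0,-0.025],[0,0,-0.019],[0,0,0],[0,0,0]],"yaw":[0,0,0,0,0,0]}' 0.55; python3 -m handwheel '{"offset":[[0,0,0],[0,0,0],[0,0,0],[0,0,0],[0,0,0],[0,0,0]],"yaw":[0,0,0,0,0,0]}' 0 30
```

```text
t: 9.1
eef_pos: [0.6367, 0.102, 0.0248]
eef_rot: [[-0.0, -0.027, -1.0], [-0.0, -1.0, 0.027], [-1.0, 0.0, 0.0]]
ft_force: [-0.6, -0.3, 0.3]
opening: 0.047
t: 9.7
eef_pos: [0.6372, 0.1025, 0.0258]
eef_rot: [[0.002, -0.026, -1.0], [-0.0, -1.0, 0.026], [-1.0, 0.0, -0.002]]
ft_force: [-1.0, -2.2, 7.4]
opening: 0.0255
```

```bash
python3 -m handwheel '{"offset":[[0,0,0.04],[0,0,0.04],[-0.0042,-0.0399,0.02],[-0.0042,-0.0399,0],[-0.0042,-0.0399,0],[-0.0042,-0.0399,0],[-0.0042,-0.0399,0],[-0.0042,-0.0399,0],[-0.0042,-0.0399,0],[-0.0042,-0.0399,0],[-0.0042,-0.0399,0],[-0.0042,-0.0399,0]],"yaw":[0,0,0,0,0,0,0,0,0,0,0,0]}' 0 30; python3 -m handwheel '{"offset":[[0,0,0],[0,0,0],[0,0,-0.03],[0,0,-0.03],[0,0,-0.02],[0,0,0],[0,0,0]],"yaw":[0,0,0,0,0,0,0]}'; python3 -c "
from h import *
s=shot('scene','e1s'); cv2.imwrite('pics/e1.png',cv2.resize(s['color'][120:240,330:490],(800,600)))"
```

```text
t: 10.9
eef_pos: [0.5942, -0.2979, 0.125]
eef_rot: [[0.001, -0.026, -1.0], [-0.0, -1.0, 0.026], [-1.0, 0.0, -0.001]]
ft_force: [-0.6, 0.1, -0.1]
opening: 0.0258
t: 11.6
eef_pos: [0.595, -0.2953, 0.045]
eef_rot: [[0.0, -0.025, -1.0], [-0.0, -1.0, 0.025], [-1.0, 0.0, -0.0]]
ft_force: [0.0, 0.4, 0.2]
opening: 0.0259
```

View pics/e1.png

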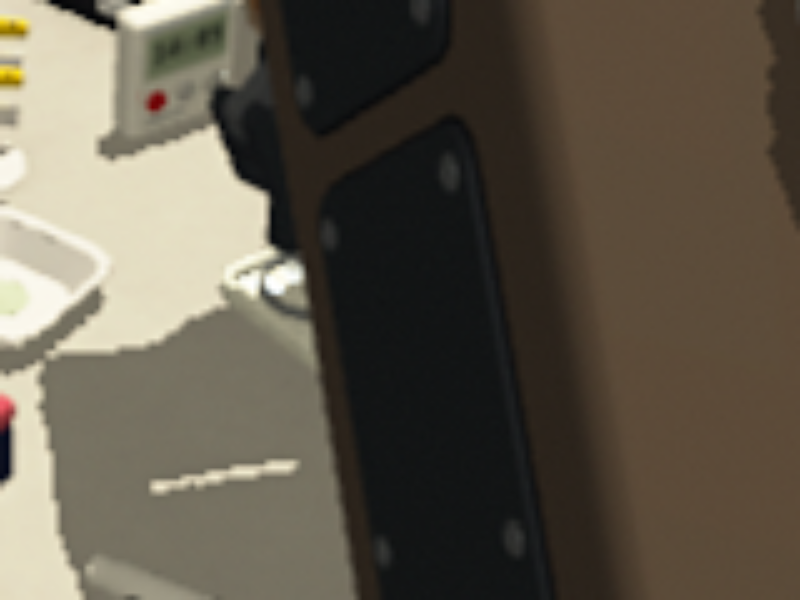

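```bash
python3 -m handwheel '{"offset":[[0,-0.001,-0.010],[0,0,-0.004],[0,0,0],[0,0,0]],"yaw":[0,0,0,0]}' 0 30; python3 -m handwheel '{"offset":[[0,0,-0.001],[0,0,0]],"yaw":[0,0]}'
```

```text
t: 12.05
eef_pos: [0.5945, -0.2973, 0.0304]
eef_rot: [[-0.0, -0.026, -1.0], [-0.0, -1.0, 0.026], [-1.0, 0.0, 0.0]]
ft_force: [0.5, 0.3, -0.8]
opening: 0.0258
t: 12.25
eef_pos: [0.5947, -0.2974, 0.0298]
eef_rot: [[0.0, -0.026, -1.0], [-0.0, -1.0, 0.026], [-1.0, 0.0, -0.0]]
ft_force: [-0.0, 0.8, 5.1]
opening: 0.0258
```

```bash
python3 -m handwheel '{"offset":[[0,0,0],[0,0,0],[0,0,0.02],[0,0,0.04],[0,0,0.03],[-0.0194,0.0322,0],[-0.0194,0.0322,0],[-0.0194,0.0322,0],[-0.0194,0.0322,0],[-0.0194,0.0322,0],[-0.0194,0.0322,0],[0,0,0]],"yaw":[0,0,0,0,0,0.035,0.035,0.035,0.035,0.035,0.035,0]}' 0.45; python3 -m handwheel '{"offset":[[0,0,0],[0,0,0]],"yaw":[0,0]}'; python3 -c "
from h import *
c=shot('top','f1'); s=shot('scene','f1s'); a=cv2.resize(c['color'][180:290,330:500],(680,440));b=cv2.resize(s['color'][200:290,300:430],(640,440))
cv2.imwrite('pics/f1.png',cv2.resize(np.hstack([a,b]),(800,267)))"
```

```text
t: 13.45
eef_pos: [0.4756, -0.101, 0.1194]
eef_rot: [[-0.002, 0.186, -0.983], [0.001, -0.983, -0.186], [-1.0, -0.001, 0.002]]
ft_force: [-0.3, -0.0, 0.0]
opening: 0.0385
t: 13.65
eef_pos: [0.4789, -0.1046, 0.1194]
eef_rot: [[0.001, 0.182, -0.983], [-0.0, -0.983, -0.182], [-1.0, 0.001, -0.001]]
ft_force: [1.0, -0.1, 0.5]
opening: 0.0384
```

View pics/f1.png

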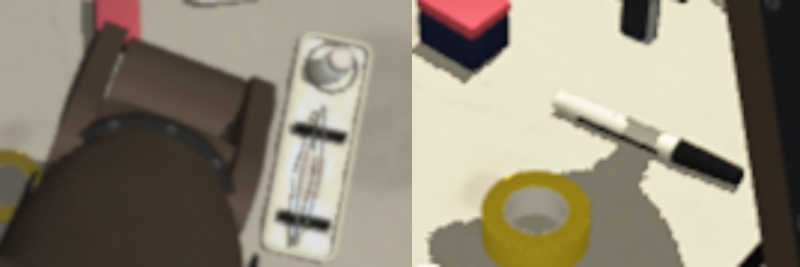

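```bash
python3 -m handwheel '{"offset":[[0,0,-0.03],[0,0,-0.03],[0,0,-0.025],[0,0,-0.018],[0,0,0],[0,0,0]],"yaw":[0,0,0,0,0,0]}' 0.45; python3 -m handwheel '{"offset":[[0,0,0],[0,0,0],[0,0,0],[0,0,0],[0,0,0],[0,0,0]],"yaw":[0,0,0,0,0,0]}' 0 40
```

```text
t: 14.35
eef_pos: [0.4783, -0.1045, 0.0164]
eef_rot: [[-0.0, 0.182, -0.983], [0.0, -0.983, -0.182], [-1.0, -0.0, 0.0]]
ft_force: [-0.2, -0.3, -0.4]
opening: 0.0383
t: 14.95
eef_pos: [0.4787, -0.1042, 0.0174]
eef_rot: [[0.002, 0.183, -0.983], [-0.001, -0.983, -0.183], [-1.0, 0.001, -0.002]]
ft_force: [0.3, 1.4, 7.0]
opening: 0.0136
```

```bash
python3 -m handwheel '{"offset":[[0,0,0.04],[0,0,0.04],[0.0057,0.0341,0.02],[0.0057,0.0341,0],[0.0057,0.0341,0],[0.0057,0.0341,0],[0.0057,0.0341,0],[0.0057,0.0341,0],[0.0057,0.0341,0],[0.0057,0.0341,0],[0.0057,0.0341,0],[0.0057,0.0341,0]],"yaw":[0,0,-0.0143,-0.0143,-0.0143,-0.0143,-0.0143,-0.0143,-0.0143,-0.0143,-0.0143,-0.0143]}' 0 40; python3 -m handwheel '{"offset":[[0,0,0],[0,0,0],[0,0,-0.03],[0,0,-0.03],[0,0,-0.015],[0,0,0],[0,0,0]],"yaw":[0,0,0,0,0,0,0]}'; python3 -c "
from h import *
c=shot('top','g1');s=shot('scene','g1s'); a=cv2.resize(c['color'][185:285,160:280],(600,500)); cv2.imwrite('pics/g1.png',cv2.resize(np.hstack([a,cv2.resize(s['color'][270:420,140:320],(600,500))]),(800,333)))"
```

```text
t: 16.15
eef_pos: [0.5352, 0.2385, 0.1171]
eef_rot: [[0.001, 0.04, -0.999], [0.0, -0.999, -0.04], [-1.0, -0.0, -0.001]]
ft_force: [0.1, 0.4, -0.8]
opening: 0.0131
t: 16.85
eef_pos: [0.5356, 0.2365, 0.0421]
eef_rot: [[0.0, 0.04, -0.999], [-0.0, -0.999, -0.04], [-1.0, 0.0, -0.0]]
ft_force: [-0.6, -0.3, 0.1]
opening: 0.0131
```

View pics/g1.png

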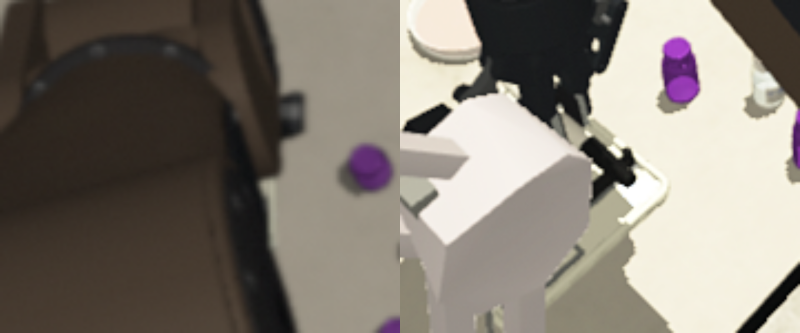

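```bash
python3 -m handwheel '{"offset":[[0,0,-0.006],[0,0,-0.004],[0,0,0],[0,0,0]],"yaw":[0,0,0,0]}' 0 40; python3 -m handwheel '{"offset":[[0,0,-0.001],[0,0,0]],"yaw":[0,0]}'; python3 -m handwheel '{"offset":[[0,0,-0.001],[0,0,0]],"yaw":[0,0]}'
```

```text
t: 17.35
eef_pos: [0.5353, 0.237, 0.0315]
eef_rot: [[0.001, 0.041, -0.999], [0.0, -0.999, -0.041], [-1.0, -0.0, -0.001]]
ft_force: [0.2, -0.8, 3.0]
opening: 0.0135
t: 17.55
eef_pos: [0.5354, 0.2371, 0.0313]
eef_rot: [[0.001, 0.041, -0.999], [0.0, -0.999, -0.041], [-1.0, -0.0, -0.001]]
ft_force: [-3.1, -1.1, 13.1]
opening: 0.0136
t: 17.75
eef_pos: [0.5354, 0.2371, 0.0312]
eef_rot: [[0.001, 0.041, -0.999], [0.0, -0.999, -0.041], [-1.0, -0.0, -0.001]]
ft_force: [-5.9, -1.4, 23.8]
opening: 0.0137
```

```bash
python3 -m handwheel '{"offset":[[0,0,0.0015],[0,0,0],[0,0,0.02],[0,0,0.04],[0,0,0.04]],"yaw":[0,0,0,0,0]}' 0.4; python3 -m handwheel '{"offset":[[0.0109,-0.0369,0],[0.0109,-0.0369,0],[0.0109,-0.0369,0],[0.0109,-0.0369,0],[0.0109,-0.0369,0],[0.0109,-0.0369,0],[0.0109,-0.0369,0],[0.0109,-0.0369,0],[0.0109,-0.0369,0],[0,0,0],[0,0,0],[0,0,0]],"yaw":[-0.017,0,0,0,0,0,0,0,0,0,0,0]}' 0.75; python3 -c "
from h import *
c=shot('top','h1'); a=cv2.resize(c['color'][185:270,170:300],None,fx=6,fy=6,interpolation=cv2.INTER_CUBIC); cv2.imwrite('pics/h1.png',a)"
```

```text
t: 18.25
eef_pos: [0.5347, 0.2368, 0.1311]
eef_rot: [[-0.002, 0.041, -0.999], [-0.001, -0.999, -0.041], [-1.0, 0.001, 0.002]]
ft_force: [0.8, 0.2, 0.1]
opening: 0.034
t: 19.45
eef_pos: [0.6329, -0.0943, 0.1305]
eef_rot: [[-0.001, 0.024, -1.0], [0.0, -1.0, -0.024], [-1.0, -0.0, 0.001]]
ft_force: [0.3, -0.1, 0.4]
opening: 0.0642
```

View pics/h1.png

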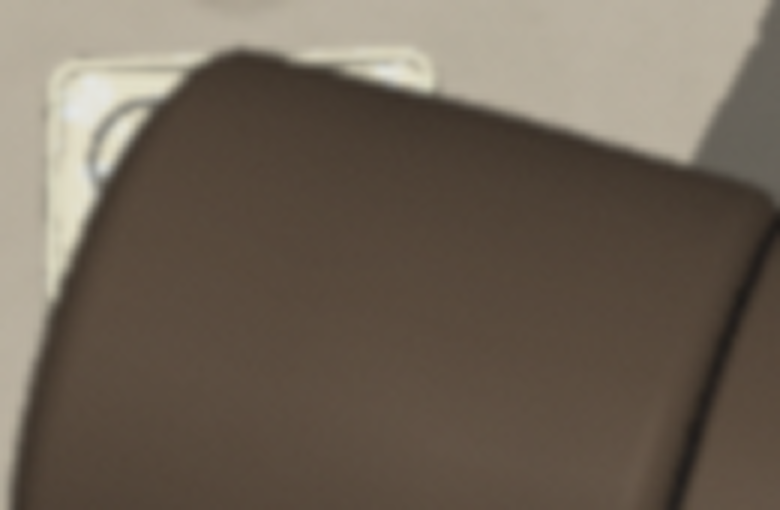

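```bash
python3 -m handwheel '{"offset":[[0,-0.0005,-0.03],[0,0,-0.03],[0,0,-0.025],[0,0,-0.0195],[0,0,0],[0,0,0]],"yaw":[0,0,0,0,0,0]}' 0.75; python3 -m handwheel '{"offset":[[0,0,0],[0,0,0],[0,0,0],[0,0,0],[0,0,0],[0,0,0]],"yaw":[0,0,0,0,0,0]}' 0 50
```

```text
t: 20.1
eef_pos: [0.6334, -0.0948, 0.0267]
eef_rot: [[-0.0, 0.025, -1.0], [-0.0, -1.0, -0.025], [-1.0, 0.0, 0.0]]
ft_force: [0.4, 0.2, -0.2]
opening: 0.0643
t: 20.7
eef_pos: [0.6339, -0.0956, 0.0279]
eef_rot: [[0.002, 0.024, -1.0], [-0.001, -1.0, -0.024], [-1.0, 0.001, -0.002]]
ft_force: [-0.6, 1.8, 7.2]
opening: 0.0402
```

```bash
python3 -m handwheel '{"offset":[[0,0,0.04],[0,0,0.04],[-0.01245,0.0373,0.02],[-0.01245,0.0373,0],[-0.01245,0.0373,0],[-0.01245,0.0373,0],[-0.01245,0.0373,0],[-0.01245,0.0373,0],[-0.01245,0.0373,0],[-0.01245,0.0373,0],[-0.01245,0.0373,0],[-0.01245,0.0373,0]],"yaw":[0,0,0.017,0,0,0,0,0,0,0,0,0]}' 0 50; python3 -m handwheel '{"offset":[[-0.0125,0.0373,0],[0,0,0],[0,0,0],[0,0,-0.03],[0,0,-0.03],[0,0,-0.02],[0,0,0],[0,0,0]],"yaw":[0,0,0,0,0,0,0,0]}'
```

```text
t: 21.9
eef_pos: [0.5081, 0.2788, 0.127]
eef_rot: [[0.001, 0.041, -0.999], [0.0, -0.999, -0.041], [-1.0, -0.0, -0.001]]
ft_force: [1.0, -0.1, -0.5]
opening: 0.0399
t: 22.7
eef_pos: [0.4969, 0.3139, 0.0469]
eef_rot: [[0.0, 0.04, -0.999], [-0.0, -0.999, -0.04], [-1.0, 0.0, -0.0]]
ft_force: [1.1, -0.2, -0.7]
opening: 0.0404
```

```bash
python3 -m handwheel '{"offset":[[0,0.001,-0.009],[0,0,-0.005],[0,0,0],[0,0,0]],"yaw":[0,0,0,0]}' 0 50; python3 -m handwheel '{"offset":[[0,0,-0.001],[0,0,0]],"yaw":[0,0]}'; python3 -m handwheel '{"offset":[[0,0,-0.001],[0,0,0]],"yaw":[0,0]}'
```

```text
t: 23.1
eef_pos: [0.4963, 0.3157, 0.0325]
eef_rot: [[0.0, 0.041, -0.999], [-0.0, -0.999, -0.041], [-1.0, 0.0, -0.0]]
ft_force: [-0.5, -0.5, -1.0]
opening: 0.0401
t: 23.3
eef_pos: [0.4964, 0.3158, 0.0319]
eef_rot: [[0.001, 0.041, -0.999], [0.0, -0.999, -0.041], [-1.0, -0.0, -0.001]]
ft_force: [-1.7, -0.8, 4.5]
opening: 0.0405
t: 23.5
eef_pos: [0.4964, 0.3158, 0.0319]
eef_rot: [[0.001, 0.041, -0.999], [0.0, -0.999, -0.041], [-1.0, -0.0, -0.001]]
ft_force: [-4.3, -1.2, 17.4]
opening: 0.0401
```

```bash
python3 -m handwheel '{"offset":[[0,0,0.001],[0,0,0],[0,0,0],[0,0,0.03],[0,0,0.04],[0,0,0.03]],"yaw":[0,0,0,0,0,0]}' 0.65; python3 -m handwheel '{"offset":[[-0.0043,-0.0361,0],[-0.0043,-0.0361,0],[-0.0043,-0.0361,0],[-0.0043,-0.0361,0],[-0.0043,-0.0361,0],[-0.0043,-0.0361,0],[0,0,0],[0,0,0],[0,0,0]],"yaw":[0,0,0,0,0,0,0,0,0]}' 0.55
```

```text
t: 24.1
eef_pos: [0.4964, 0.3157, 0.1329]
eef_rot: [[0.0, 0.041, -0.999], [0.0, -0.999, -0.041], [-1.0, -0.0, -0.0]]
ft_force: [0.8, 0.5, 0.5]
opening: 0.0553
t: 25.0
eef_pos: [0.4707, 0.0996, 0.1313]
eef_rot: [[0.0, 0.041, -0.999], [-0.0, -0.999, -0.041], [-1.0, 0.0, -0.0]]
ft_force: [0.1, 0.2, -0.4]
opening: 0.0471
```

```bash
python3 -m handwheel '{"offset":[[0,0,-0.03],[0,0,-0.03],[0,0,-0.025],[0,0,-0.0215],[0,0,0],[0,0,0]],"yaw":[0,0,0,0,0,0]}' 0.55; python3 -m handwheel '{"offset":[[0,0,0],[0,0,0],[0,0,0],[0,0,0],[0,0,0],[0,0,0]],"yaw":[0,0,0,0,0,0]}' 0 30
```

```text
t: 25.6
eef_pos: [0.4705, 0.0998, 0.0249]
eef_rot: [[-0.001, 0.042, -0.999], [-0.0, -0.999, -0.042], [-1.0, 0.0, 0.001]]
ft_force: [0.0, -0.1, 0.9]
opening: 0.0469
t: 26.2
eef_pos: [0.471, 0.0994, 0.026]
eef_rot: [[0.002, 0.041, -0.999], [0.0, -0.999, -0.041], [-1.0, -0.0, -0.002]]
ft_force: [-0.7, 3.4, 8.1]
opening: 0.0259
```

```bash
python3 -m handwheel '{"offset":[[0,0,0.04],[0,0,0.04],[0.01486,0.0312,0.02],[0.01486,0.0312,0],[0.01486,0.0312,0],[0.01486,0.0312,0],[0.01486,0.0312,0],[0.01486,0.0312,0],[0.01486,0.0312,0],[0,0,0],[0,0,0]],"yaw":[0,0,0,0,0,0,0,0,0,0,0]}' 0 30; python3 -m handwheel '{"offset":[[0,0,-0.03],[0,0,-0.03],[0,0,-0.02],[0,0,0],[0,0,0],[0,0,0]],"yaw":[0,0,0,0,0,0]}'
```

```text
t: 27.3
eef_pos: [0.5741, 0.3177, 0.1249]
eef_rot: [[-0.0, 0.042, -0.999], [-0.0, -0.999, -0.042], [-1.0, 0.0, 0.0]]
ft_force: [-0.8, -0.4, 0.0]
opening: 0.0255
t: 27.9
eef_pos: [0.5751, 0.3173, 0.0465]
eef_rot: [[0.002, 0.04, -0.999], [0.001, -0.999, -0.04], [-1.0, -0.001, -0.002]]
ft_force: [0.3, -0.9, -0.5]
opening: 0.0253
```

```bash
python3 -m handwheel '{"offset":[[0,0,-0.010],[0,0,-0.004],[0,0,0],[0,0,0]],"yaw":[0,0,0,0]}' 0 30; python3 -m handwheel '{"offset":[[0,0,-0.001],[0,0,0]],"yaw":[0,0]}'; python3 -m handwheel '{"offset":[[0,0,-0.0005],[0,0,0]],"yaw":[0,0]}'
```

```text
t: 28.3
eef_pos: [0.5744, 0.3175, 0.0308]
eef_rot: [[-0.0, 0.041, -0.999], [-0.0, -0.999, -0.041], [-1.0, 0.0, 0.0]]
ft_force: [0.6, 0.2, -0.1]
opening: 0.026
t: 28.5
eef_pos: [0.5746, 0.3175, 0.0301]
eef_rot: [[0.0, 0.041, -0.999], [0.0, -0.999, -0.041], [-1.0, -0.0, -0.0]]
ft_force: [-0.6, 0.0, 1.9]
opening: 0.0257
t: 28.7
eef_pos: [0.5746, 0.3175, 0.03]
eef_rot: [[0.001, 0.041, -0.999], [0.0, -0.999, -0.041], [-1.0, -0.0, -0.001]]
ft_force: [-2.2, -0.4, 6.4]
opening: 0.0255
```

```bash
python3 -m handwheel '{"offset":[[0,0,0.001],[0,0,0],[0,0,0],[0,0,0.03],[0,0,0.04],[0,0,0.03]],"yaw":[0,0,0,0,0,0]}' 0.5; python3 -m handwheel '{"offset":[[-0.0093,-0.0397,0.01],[-0.0093,-0.0397,0.01],[-0.0093,-0.0397,0.01],[-0.0093,-0.0397,0.01],[-0.0093,-0.0397,0.01],[-0.0093,-0.0397,0.01],[-0.0093,-0.0397,0.01],[-0.0093,-0.0397,0.01]],"yaw":[0,0,0,0,0,0,0,0]}';python3 -m handwheel '{"offset":[[-0.02,-0.04,0],[-0.02,-0.04,0],[-0.02,-0.04,0],[-0.02,-0.04,0],[-0.02,-0.04,0],[-0.02,-0.04,0],[-0.02,-0.04,0],[-0.02,-0.04,0],[-0.02,-0.04,0],[-0.02,-0.04,0],[-0.02,-0.04,0],[-0.02,-0.04,0]],"yaw":[0,0,0,0,0,0,0,0,0,0,0,0]}'; python3 -m handwheel '{"offset":[[-0.02,-0.04,0],[-0.02,-0.04,0],[0,0,0]],"yaw":[0,0,0]}'; python3 -c "
from h import *
c=shot('top','z1'); s=shot('scene','z1s'); im=c['color']
K=lambda i,r:cv2.resize(i[r[0]:r[1],r[2]:r[3]],None,fx=5,fy=5,interpolation=cv2.INTER_CUBIC)
a=K(im,(190,270,172,250)); b=K(im,(190,295,430,490)); t=K(im,(235,275,310,350)) 
out=np.zeros((600,800,3),np.uint8); out[:400,:390]=a; out[:525,400:700]=b; out[400:600,:200]=t; cv2.imwrite('pics/z1.png',out)"
```

```text
t: 29.3
eef_pos: [0.5747, 0.3175, 0.1321]
eef_rot: [[0.001, 0.041, -0.999], [0.0, -0.999, -0.041], [-1.0, -0.0, -0.001]]
ft_force: [-0.2, -1.1, 0.3]
opening: 0.0429
t: 30.1
eef_pos: [0.4995, -0.0016, 0.2107]
eef_rot: [[0.0, 0.041, -0.999], [-0.0, -0.999, -0.041], [-1.0, 0.0, -0.0]]
ft_force: [0.4, 0.1, 0.8]
opening: 0.0426
t: 31.3
eef_pos: [0.2589, -0.4817, 0.2103]
eef_rot: [[0.0, 0.04, -0.999], [-0.0, -0.999, -0.04], [-1.0, 0.0, -0.0]]
ft_force: [0.1, -0.0, 0.4]
opening: 0.0427
t: 31.6
eef_pos: [0.2175, -0.564, 0.2097]
eef_rot: [[-0.0, 0.037, -0.999], [-0.001, -0.999, -0.037], [-1.0, 0.001, 0.0]]
ft_force: [-0.3, 0.6, -0.7]
opening: 0.0428
```

View pics/z1.png

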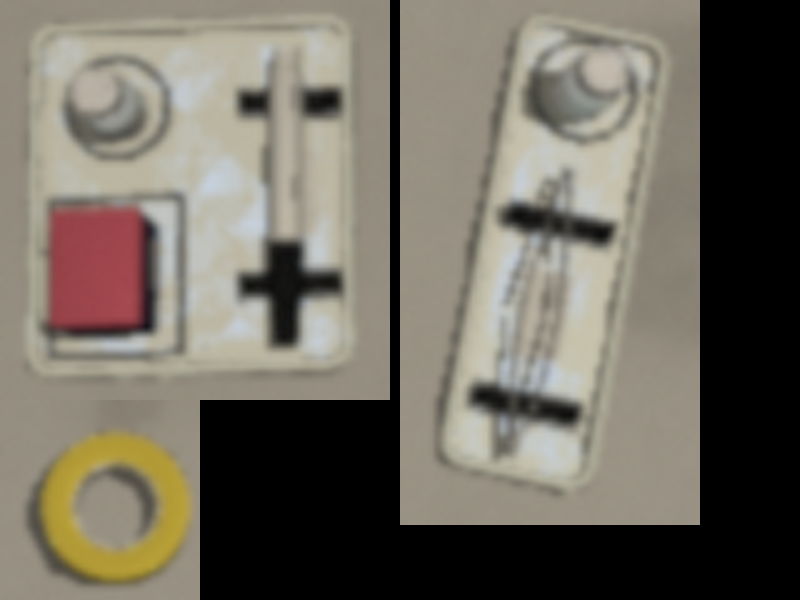

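```bash
python3 - <<'E'
from h import *
c=load('z1')
A=lambda x,y,z:w(c,172+x/5-.4,190+y/5-.4,z)
B=lambda x,y,z:w(c,430+(x-400)/5-.4,190+y/5-.4,z)
def loc(p,o,yaw): C,S=np.cos(yaw),np.sin(yaw); return ((p[:2]-o)@np.array([[C,-S],[S,C]])).round(4)
bo,by=np.array([.534,.2823]),.0409; no,ny=np.array([.5205,-.2814]),-.2058
print('vial b',loc(A(95,90,.057),bo,by)); print('box',loc(np.mean([A(50,208,.046),A(142,325,.046)],0),bo,by))
print('pen',loc(A(285,45,.022),bo,by),loc(A(285,347,.022),bo,by))
print('vial n',loc(B(605,72,.057),no,ny)); print('forc',loc(B(568,170,.0185),no,ny),loc(B(500,455,.0185),no,ny))
R=c['range_z']
f=240/np.tan(np.radians(float(c['vfov']))/2)
for n,(x,y) in {'cap b':(95,90),'lid1':(65,220),'lid2':(130,220),'lid3':(65,312),'lid4':(130,312),'penfar':(285,70),'penmid':(287,180),'pennear':(286,330)}.items(): print(n,w(c,172+x/5-.4,190+y/5-.4).round(4))
print('cap n',w(c,430+205/5-.4,190+72/5-.4).round(4))
E
```

```text
vial b [0.0401 0.0335]
box [-0.0366  0.0342]
pen [ 0.067  -0.0438] [-0.0709 -0.0451]
vial n [ 0.0739 -0.    ]
forc [0.0365 0.0007] [-0.0961  0.0057]
cap b [0.5721 0.3166 0.0601]
lid1 [0.516  0.3294 0.0481]
lid2 [0.5173 0.3017 0.0439]
lid3 [0.4757 0.3278 0.0443]
lid4 [0.4758 0.2983 0.048 ]
penfar [0.5897 0.2395 0.0285]
penmid [0.5389 0.2355 0.0313]
pennear [0.4714 0.2326 0.0315]
cap n [ 0.5916 -0.2953  0.062 ]
```

```bash
python3 -m handwheel '{"offset":[[0,0,0],[0,0,0],[0,0,0]],"yaw":[0,0,0]}'; python3 -c "
from plant import manip; print(manip.job_done())"
```

```text
t: 32.0
eef_pos: [0.2208, -0.5595, 0.2106]
eef_rot: [[0.0, 0.042, -0.999], [-0.0, -0.999, -0.042], [-1.0, 0.0, -0.0]]
ft_force: [0.4, 1.0, -0.2]
opening: 0.0428
the job is handed in; nothing more can be done
None
```

Both kits are made up and the job was handed in at about 32 s. The forceps and one vial are in the narrow tray; the pen, tube box and other vial are in the broad tray. I placed them in the order forceps, vial, pen, box, vial.

The last top picture, measured against the tray positions I estimated at the start, showed:

| Item | Offset from its intended centre |
|---|---|
| Both vials (upright in their rings) | about 2 mm |
| Tube box (flat inside the curb) | under 1 mm |
| Pen (on its rests) | about 2 mm along, 1.5 mm across |
| Forceps (on their rests) | under 1 mm along, about 3 mm across |

- **Forceps:** they also read about 2° turned. An earlier enlarged crop put the sideways offset at 1–2 mm, and shadow lines blur that reading. They lie between the posts either way.
- **Tape roll:** it is at the same pixels as at the start, so it did not move.
- **Forces:** the highest wrist force I read at the end of a move was about 25 N, when setting the pen down.
- **Not checked:** the arm blocked the camera while I set most of the items down. I lowered each one by measured position and contact force, then checked it afterwards.

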